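# Line up the small tins on the edge-stop tray

### The job

Two small dark-lidded tins stand loosely in the tilting tray and a third one like them stands on the bench behind it. Set the third upright in the empty place at the tray's left end; then lift the tray by its bar so that all three tins slide down against the fence into one row, lower the tray flat again and let go.

Things in the scene. Friction and masses are not known exactly. Their poses are not given: they have to be found in the camera images.
- lift_bar (a point): Middle of the tray's lift bar: level round steel bar, 12 mm thick, 104 mm long, on the tray's far side, 57 mm above the bench when flat, 38 mm clear of the tray; rods at its ends carry it. Axes go with the tray: x across it to the fence (towards the robot), y along bar and fence to the right end, z up when flat. Lifting it tips the tray; it may turn in the grip; let go, the tray falls flat.
- fence_foot (a point): Middle of the fence's inner face at floor level (26 mm above the bench), axes as lift_bar, which is at x -148, z +31 mm from here. Slippery pale aluminium tray, 0.3 kg: fence (tallest wall) 26 mm high, floor 100 mm deep, end walls at y +-64 mm, 10 mm high. Empty place: x -55, y -42 mm. Hinge axis along y at x +4, z -6 mm; stop at 0.7 rad. Tins slide from 0.25 rad; 0.45 rad is sure.
- tin_a_centre (a point): Small round tin, 30 mm across, 20 mm high, 60 g, pale body and dark grey lid, standing upright; the point is its centre, 10 mm above what it stands on. It stands in the tray's right-hand third.
- tin_b_centre (a point): Small round tin, 30 mm across, 20 mm high, 60 g, pale body and dark grey lid, standing upright; the point is its centre, 10 mm above what it stands on. It stands in the middle of the tray. (A magnifier lamp's arm rises at the bench's edge, left of straight ahead, about 0.43 to 0.54 m out and 0.05 to 0.24 m left: pass nearer the robot than it.)
- tin_c_centre (a point): Small round tin, 30 mm across, 20 mm high, 60 g, pale body and dark grey lid, standing upright; the point is its centre, 10 mm above what it stands on. It stands on the bench beyond the tray, between drawer cabinet and black power supply: the one to put in the tray. The red-lidded tin (16 mm high), the blue case and the green tin are bystanders.
Things that resemble listed ones, but are neither listed nor needed, are in the scene too. Leave any purple look-alike of the part that bears tin_c_centre alone.

How it is judged:
By the outcome, as a careful person would: the job done as asked, in the order asked, and still so for the second after the job is handed in, with the robot touching nothing.
It also fails if it takes over 58 s, if anything falls off the work surface, if the arm or the gripper's body presses on something with over 40 N, if the wrist force passes 120 N, or if a joint passes its speed limit or range.

### The arm

A 6-joint arm with a two-finger parallel gripper is mounted at the origin on a cart in front of the work surface, level with it; the furniture and walls round the work are solid. World frame = base frame: x ahead of the robot, y to its left, z up, the work surface at z = 0. Lengths are in m, angles in rad, forces in N, time in s.
With the tool pointing down it reaches from about 0.325 to 1 m from the base axis. Payload 5.1 kg.
Tool frame: the origin (TCP) lies on the centre line of the jaws, within the pads' length; the fingertips stand env.tips_ahead ahead of it and the grasp point (between the pads) is the TCP (env.tips_ahead is the distance from the TCP to the fingertips, in m); z points along the fingers, y is the line along which they close (so a half turn about z gives the same grasp; the last joint's range is limited). The gripper opens to 85 mm and grips with 20 to 120 N. Pads are 22 mm wide; open, the fingers measure 114 mm over their backs; the gripper's body (76 mm by 85 mm) begins 54 mm behind the grasp point. The pads swing forward as they close: fully open they stand 13 mm farther back than shut.
Start: joints at [-1.211, 0.124, 1.65, -0, 1.367, -0.083], TCP at [0.278, -0.587, 0.25] pointing down, gripper open.
Joint ranges: [-2.61, 2.61], [-1.02, 2.33], [0.03, 2.71], [-1.35, 4.49], [0.32, 2.68], [-2.91, 2.91]. Speed limits (rad/s): [2.57, 2.57, 3.14, 3.14, 3.14, 3.14].

### API

Orientations are given as a rotation vector (axis times angle).
In Python, from plant import env gives the robot as it stands.
- The arm moves only by the shell command python3 -m crank 'ROWS'. ROWS is JSON, a list of rows, each a list of 7 numbers: the turn, a rotation vector about the tool's x, y, z in rad, then the shift along the tool's x, y, z in m, then the opening, from -1 (shut) to 1 (fully open), so that 0 is half open. In form: [[rx, ry, rz, x, y, z, gripper], ...]. A call has 1 to 10 rows; each row shifts and turns the commanded pose from where the row before left it, along the tool's axes as they then stand; what a row does not reach is not made up. A row lasts 1/8 s, in which the tool goes at most 62.5 mm and 10.7 degrees, less where a joint would pass 70% of its speed; a pose out of reach is approached as far as the arm can. A call with a gripper value outside its range is refused whole. The fingers move at their own pace and stop on an object; the grip force is fixed at half the most. Time passes only in rows, so rows that do not move let the fingers close. It gives the time, the measured TCP pose, the force, the opening and the grip force at its end, in the units of the state.
- env.state(): the state, without advancing time (a new reading comes with each control period).
- env.get_image(name): name is "side" or "top" or "wrist"; returns a dict with "img" (480x640x3 uint8, red, green, blue), "K" (3x3 intrinsics, pixels), "eye" and "orientation" of the camera in the world; the wrist camera has in their place "mount" (4x4, takes a point from camera to tool coordinates, whose origin is the TCP and whose axes are the flange's). Camera axes: x right, y up, looking along -z (the intrinsics and any distortion apply to the point x, -y, -z); pixel columns grow to the right and rows downward; lengths in m; the calibration is good to about 2 mm. A picture is of the moment at which its call begins: read the wrist's pose just before it. There is no depth.
- env.sign_off(): hands the job in; it is judged then, once.
The state is a dict: "clock": time; "joints": joint angles; "joint_vel": joint speeds; "joint_efforts": joint torques, N m; "eef_pos": TCP position; "orientation": TCP orientation; "force": force on the tool from outside, world axes, zero at the start; "ft_torque": the same for the moment, N m; "finger_gap": finger opening in m; "grasp_force": force on a finger pad.
Only numpy, scipy, OpenCV 4.12 (cv2) and the standard library are available. Lean on these libraries where they do the work, as an engineer would, in place of code of your own. Each camera call takes 0.05 s, during which the arm holds its last target. There are 200 camera calls.

## Working session

There is one attempt and no reset: what is moved stays moved. The work goes in short steps, Python scripts to look and compute and a shell command to move; the robot and the scene stay as the last step left them, time stands still between calls to the robot, and variables do not carry over. Pictures are saved under pics/ and viewed, at most 10 in all, crops included, and the job is handed in when it is done.

```bash
mkdir -p pics; cat > h.py <<'E'
import numpy as np,cv2
from plant import env
from scipy.spatial.transform import Rotation as R
def snap(n,f):
    s=env.state(); d=env.get_image(n); cv2.imwrite('pics/'+f,d['img'][:,:,::-1])
    d['s']=s; np.save('pics/'+f+'.npy',d,allow_pickle=True); return d
def cam(d):
    if 'mount' in d:
        o=np.array(d['s']['orientation']); M=np.array(d['mount']); Rt=R.from_rotvec(o).as_matrix()
        return Rt@M[:3,3]+d['s']['eef_pos'],Rt@M[:3,:3]
    o=np.array(d['orientation']); 
    return np.array(d['eye']),(o if o.shape==(3,3) else R.from_rotvec(o).as_matrix())
def load(f): return np.load('pics/'+f+'.npy',allow_pickle=True).item()
def pix(d,u,v,z):
    e,Rm=cam(d); p=cv2.undistortPoints(np.array([[[u,v]]],float),np.array(d['K']),np.array(d.get('dist',d.get('distortion',np.zeros(5))),float))[0,0]
    r=Rm@np.array([p[0],-p[1],-1]); return e+r*(z-e[2])/r[2]
def proj(d,P):
    e,Rm=cam(d); c=Rm.T@(np.array(P)-e); K=np.array(d['K']); return K[0,0]*c[0]/-c[2]+K[0,2],K[1,1]*-c[1]/-c[2]+K[1,2]
E
python3 - <<'E'
from h import *
print(env.state(),env.tips_ahead)
for n in('side','top','wrist'):
    d=snap(n,n+'0.png'); print(n,{k:v for k,v in d.items() if k not in('img','s')})
E
```

```text
{'clock': 0.0, 'joints': array([-1.21059350e+00,  1.24511521e-01,  1.65169850e+00, -3.26749774e-06,
        1.36750917e+00, -8.25732993e-02]), 'joint_vel': array([ 1.93318523e-05,  2.23532458e-04, -2.27519477e-03,  1.43095453e-04,
        1.66901209e-03, -1.77162474e-03]), 'joint_efforts': array([-2.96592880e-04, -4.23618650e+01, -3.65450335e+01, -1.33994362e-06,
        7.03542551e-03,  2.49222893e-05]), 'eef_pos': array([ 0.27827431, -0.58677467,  0.24903435]), 'orientation': array([-3.06286315e+00, -6.89382179e-01,  4.66868472e-04]), 'force': array([-0.8349494 ,  0.79210401, -0.71945364]), 'ft_torque': array([-0.02089865, -0.05709794,  0.04147226]), 'grasp_force': 0.0, 'finger_gap': 0.0853010915504281} 0.019
side {'K': array([[609.29153909,   0.        , 327.56125671],
       [  0.        , 609.29153909, 246.20417202],
       [  0.        ,   0.        ,   1.        ]]), 'eye': array([0.27793521, 0.3429309 , 0.48241437]), 'orientation': array([ 0.15901207, -1.488789  , -2.49615746])}
top {'K': array([[504.32457995,   0.        , 327.29408622],
       [  0.        , 504.32457995, 236.38710555],
       [  0.        ,   0.        ,   1.        ]]), 'eye': array([ 0.29794302, -0.38113987,  0.89913124]), 'orientation': array([ 0.11695968, -0.14583043, -1.54229021])}
wrist {'K': array([[402.93237433,   0.        , 323.59820686],
       [  0.        , 402.93237433, 240.94180204],
       [  0.        ,   0.        ,   1.        ]]), 'mount': array([[ 1.14623899e-03,  9.56554113e-01,  2.91552593e-01,
         7.45261085e-02],
       [ 9.99999316e-01, -1.02875915e-03, -5.56244099e-04,
         1.17516443e-03],
       [-2.32140182e-04,  2.91553032e-01, -9.56554638e-01,
        -1.23107747e-01],
       [ 0.00000000e+00,  0.00000000e+00,  0.00000000e+00,
         1.00000000e+00]])}
```

View pics/top0.png

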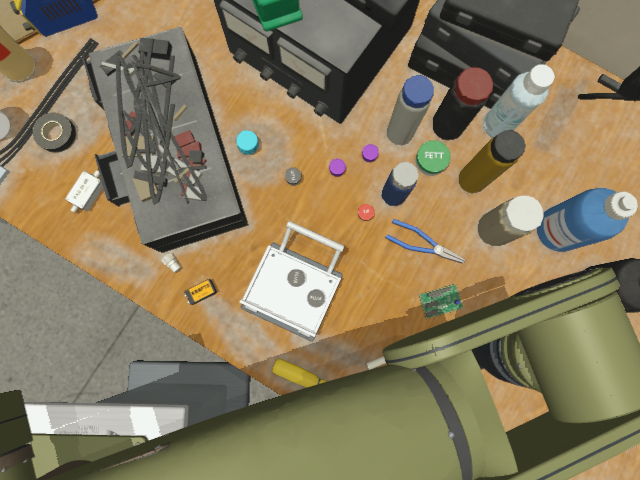

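View pics/side0.png

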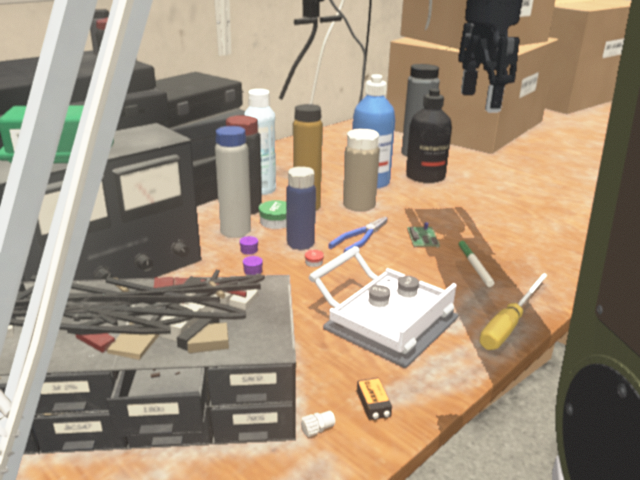

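The top view shows tray with bar ends about (287,228)–(343,247), tins in it at (297,278) and (316,298), and tin C at (293,176) with a dark lid. The purple look-alikes are at (337,167) and (370,152).

```bash
python3 - <<'E'
from h import *
d=load('top0.png')
c=d['img'][150:350,220:370,::-1]; cv2.imwrite('pics/c1.png',cv2.resize(c,None,fx=3,fy=3,interpolation=cv2.INTER_CUBIC)[:600])
for n,u,v,z in[('c',293,176,.02),('a',316,298,.046),('b',297,278,.046),('barL',287,227,.057),('barR',343,247,.057),('blueT',247,142,.03)]: print(n,pix(d,u,v,z).round(4))
E
```

```text
c [ 0.5559 -0.3314  0.02  ]
a [ 0.3373 -0.3787  0.046 ]
b [ 0.3701 -0.3457  0.046 ]
barL [ 0.4552 -0.3264  0.057 ]
barR [ 0.4234 -0.422   0.057 ]
blueT [ 0.6139 -0.2471  0.03  ]
```

View pics/c1.png

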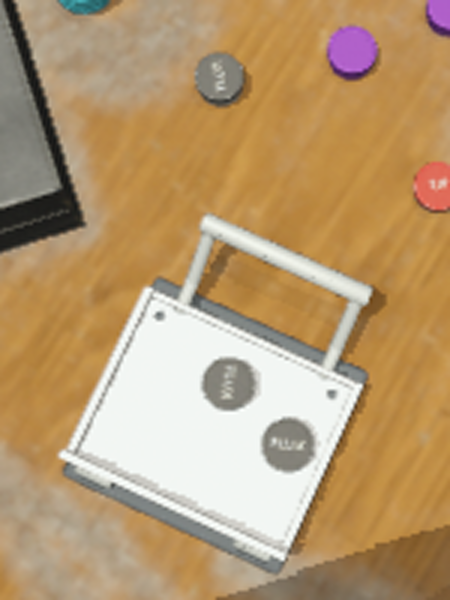

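```bash
cat >> h.py <<'E'
def go(P,Rt):  # total tool-axis shift & turn from present
    s=env.state(); R0=R.from_rotvec(s['orientation'])
    return (R0.inv()*R.from_matrix(Rt)).as_rotvec().round(3), R0.inv().apply(np.array(P)-s['eef_pos']).round(4), R.from_matrix(Rt).inv().apply(np.array(P)-s['eef_pos']).round(4)
E
python3 - <<'E'
from h import *
d=load('top0.png')
q=lambda u,v,z:pix(d,220+u/3,150+v/3,z)
L,Rr=q(207,222,.06),q(366,297,.06)
print(L,Rr,np.linalg.norm(L-Rr)); C=(L+Rr)/2; C[2]=.057
yt=(Rr-L)/np.linalg.norm(Rr-L); xt=np.cross(yt,[0,0,1]); print('bar',C,'x',xt,'y',yt)
F=C+.148*xt-[0,0,.031]; print('F',F)
for n,(u,v) in dict(a=(289,445),b=(230,384)).items():
    P=q(u,v,.046); print(n,P,(P-F)@xt,(P-F)@yt)
for n,(u,v) in dict(wallRfar=(364,375),wallLfar=(150,290),fenceL=(62,455)).items():
    P=q(u,v,.036 if n[0]=='w' else .052); print(n,P,(P-F)@xt,(P-F)@yt)
print('c',q(219,77,.02),'place',F-.055*xt-.042*yt)
print(R.from_rotvec(env.state()['orientation']).as_matrix().round(3))
E
```

```text
[ 0.4599132 -0.3297422  0.06     ] [ 0.41950033 -0.42024137  0.06      ] 0.09911256697594317
bar [ 0.43970677 -0.37499179  0.057     ] x [-0.91309486  0.40774719  0.        ] y [-0.40774719 -0.91309486  0.        ]
F [ 0.30456873 -0.3146452   0.026     ]
a [ 0.33670698 -0.37924431  0.046     ] -0.05568537840883311 0.045880825344371316
b [ 0.37005553 -0.34511633  0.046     ] -0.07222017970289384 0.0011209704132197668
wallRfar [ 0.3779219 -0.421023   0.036    ] -0.11035365246652938 0.06722347104308246
wallLfar [ 0.42384478 -0.29694397  0.036     ] -0.1016927251309156 -0.06479738200232688
fenceL [ 0.32795131 -0.25373471  0.052     ] 0.0034855622679675837 -0.06515124364677254
c [ 0.55650478 -0.3313451   0.02      ] place [ 0.37191433 -0.29872131  0.026     ]
[[ 0.904  0.428 -0.001]
 [ 0.428 -0.904  0.002]
 [ 0.    -0.002 -1.   ]]
```

```bash
python3 - <<'E'
from h import *
yt=np.array([-.3812,-.9245,0]); z=np.array([0,0,-1.]); x=-yt; Rt=np.c_[x,np.cross(z,x),z]
print(Rt); print(go([.556,-.331,.18],Rt))
E
```

```text
[[ 0.3812  0.9245  0.    ]
 [ 0.9245 -0.3812  0.    ]
 [-0.      0.     -1.    ]]
(array([-0.002, -0.001, -0.737]), array([ 0.3605, -0.1121,  0.0696]), array([0.3424, 0.1592, 0.0693]))
```

```bash
python3 -m crank '[[0,0,-0.147,0,0,0,0.2],[0,0,-0.147,0,0,0,0.2],[0,0,-0.147,0,0,0,0.2],[0,0,-0.147,0,0,0,0.2],[0,0,-0.147,0,0,0,0.2]]' && python3 -m crank '[[0,0,0,0.0428,0.02,0.004,0.2],[0,0,0,0.0428,0.02,0.008,0.2],[0,0,0,0.0428,0.02,0.008,0.2],[0,0,0,0.0428,0.02,0.01,0.2],[0,0,0,0.0428,0.02,0.01,0.2],[0,0,0,0.0428,0.02,0.01,0.2],[0,0,0,0.0428,0.02,0.01,0.2],[0,0,0,0.0428,0.02,0.01,0.2],[0,0,0,0,0,0,0.2],[0,0,0,0,0,0,0.2]]'; python3 - <<'E'
from h import *
d=snap('wrist','w1.png'); print(proj(d,[.5565,-.3313,.02]))
E
```

```text
clock: 0.78
eef_pos: [0.2784, -0.5871, 0.2498]
orientation: [-2.607, -1.751, -0.0]
force: [0.3, -0.2, 0.1]
finger_gap: 0.0511
grasp_force: 0.0
clock: 2.02
eef_pos: [0.5571, -0.3324, 0.1801]
orientation: [-2.612, -1.745, 0.001]
force: [-0.9, 0.4, 0.6]
finger_gap: 0.0508
grasp_force: 0.0
(np.float64(320.8600321820567), np.float64(223.19925096868485))
```

View pics/w1.png

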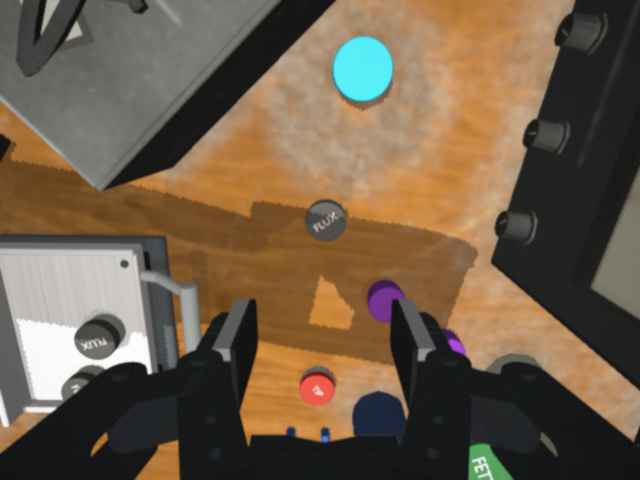

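```bash
python3 - <<'E'
from h import *
d=load('w1.png'); Rt=R.from_rotvec(d['s']['orientation']).as_matrix()
c=pix(d,326,220,.02); print('c',c)
for n,u,v,z in[('purple',385,300,.02),('purple2',450,345,.02),('bottle top',380,418,.1),('psu low',495,262,.03),('cab corner',100,188,.1),('cabR base',170,165,.0),('barA',186,290,.06),('barB',192,345,.06),('trayfarA',165,240,.02),('trayfarB',171,330,.02)]:
    P=pix(d,u,v,z); print(n,P.round(4),'tool rel tin',(Rt.T@(P-c)).round(3))
c[2]=.022; print(go(c,Rt))
E
```

```text
c [ 0.56085148 -0.33051283  0.02      ]
purple [ 0.5787 -0.4064  0.02  ] tool rel tin [-0.063  0.046 -0.   ]
purple2 [ 0.6133 -0.4631  0.02  ] tool rel tin [-0.102  0.099 -0.   ]
bottle top [ 0.5513 -0.4392  0.1   ] tool rel tin [-0.104  0.033 -0.08 ]
psu low [ 0.6624 -0.4034  0.03  ] tool rel tin [-0.028  0.122 -0.01 ]
cab corner [ 0.4685 -0.2528  0.1   ] tool rel tin [ 0.036 -0.115 -0.08 ]
cabR base [ 0.4678 -0.2519  0.    ] tool rel tin [ 0.037 -0.116  0.02 ]
barA [ 0.4617 -0.3299  0.06  ] tool rel tin [-0.037 -0.092 -0.04 ]
barB [ 0.4461 -0.3677  0.06  ] tool rel tin [-0.078 -0.092 -0.04 ]
trayfarA [ 0.4458 -0.2994  0.02  ] tool rel tin [-0.015 -0.118  0.   ]
trayfarB [ 0.414  -0.3665  0.02  ] tool rel tin [-0.089 -0.122  0.   ]
(array([ 0.001, -0.   , -0.001]), array([0.0037, 0.0027, 0.1584]), array([0.0037, 0.0028, 0.1584]))
```

Tin C is at (326,220) in the wrist view. The bar runs parallel to the tool's x, so the yaw fits, and the descent is clear.

```bash
python3 -m crank '[[0,0,0,0.003,0.002,0.04,0.2],[0,0,0,0,0,0.04,0.2],[0,0,0,0,0,0.04,0.2],[0,0,0,0,0,0.02,0.2],[0,0,0,0,0,0.014,0.2],[0,0,0,0,0,0.004,0.2],[0,0,0,0,0,0,0.2]]'; python3 -m crank '[[0,0,0,0,0,0,-0.6],[0,0,0,0,0,0,-0.6],[0,0,0,0,0,0,-0.6],[0,0,0,0,0,0,-0.6],[0,0,0,0,0,0,-0.6]]'
```

```text
clock: 2.95
eef_pos: [0.561, -0.3308, 0.0234]
orientation: [2.611, 1.744, 0.001]
force: [0.5, 0.3, 0.0]
finger_gap: 0.051
grasp_force: 0.0
clock: 3.58
eef_pos: [0.5614, -0.3309, 0.024]
orientation: [2.61, 1.744, 0.001]
force: [-0.0, 1.2, 5.8]
finger_gap: 0.0273
grasp_force: 59.3
```

```bash
python3 -m crank '[[0,0,0,0,0,-0.01,-0.6],[0,0,0,0,0,-0.03,-0.6],[0,0,0,0,0,-0.04,-0.6],[0,0,0,0,0,-0.04,-0.6],[0,0,0,0,0,0,-0.6]]'; python3 - <<'E'
from h import *
a=snap('wrist','w2.png')['img'][250:480,160:480]
s=snap('side','s2.png'); u,v=map(int,proj(s,env.state()['eef_pos'])); print(u,v)
b=s['img'][max(v-70,0):v+70,u-80:u+80]; b=cv2.resize(b,(480,420))
a=cv2.resize(a,(320,230)); c=np.zeros((420,800,3),np.uint8); c[:230,:320]=a; c[:,320:]=b
cv2.imwrite('pics/m2.png',c[:,:,::-1])
E
```

```text
clock: 4.2
eef_pos: [0.5625, -0.3317, 0.1473]
orientation: [2.606, 1.741, 0.005]
force: [0.8, 0.4, -0.7]
finger_gap: 0.0272
grasp_force: 59.1
241 208
```

View pics/m2.png

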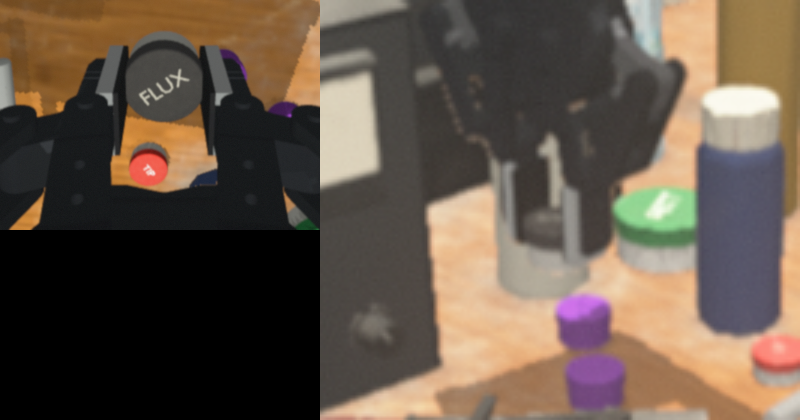

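```bash
python3 - <<'E'
from h import *
d=load('w2.png'); Rt=R.from_rotvec(d['s']['orientation']).as_matrix(); p=np.array(d['s']['eef_pos'])
for zz in(-.006,-.003,0): print(zz,(Rt.T@(pix(d,323,335,p[2]+zz)-p)).round(4))
print(proj(d,p),[ (Rt.T@(pix(d,u,335,p[2]-.003)-p)).round(4) for u in(285,362)])
yt=np.array([-.3812,-.9245,0]); xt=np.array([-.9245,.3812,0])
C=np.array([.4397,-.375,.057]); F=C+.148*xt-[0,0,.031]
t=pix(load('top0.png'),220+286.5/3,150+259.5/3,.063); print('barC',t,F,'place',F-.055*xt-.042*yt)
x=-yt; z=np.array([0,0,-1.]); print(go(F-.055*xt-.042*yt+[0,0,.124],np.c_[x,np.cross(z,x),z]))
E
```

```text
-0.006 [-0.0011  0.0009  0.006 ]
-0.003 [0.0006 0.0009 0.003 ]
0 [0.0023 0.0009 0.    ]
(np.float64(320.39610197786055), np.float64(341.0042691695928)) [array([ 0.0006, -0.0125,  0.0029]), array([0.0005, 0.0146, 0.0031])]
barC [ 0.43913741 -0.37515381  0.063     ] [ 0.302874  -0.3185824  0.026    ] place [ 0.3697319 -0.3007194  0.026    ]
(array([-0.   , -0.   , -0.002]), array([-0.0458, -0.1872, -0.0077]), array([-0.0454, -0.1873, -0.0077]))
```

```bash
python3 -m crank '[[0,0,0,-0.009,-0.037,0,-0.6],[0,0,0,-0.009,-0.0375,0,-0.6],[0,0,0,-0.009,-0.0375,0,-0.6],[0,0,0,-0.009,-0.0375,0,-0.6],[0,0,0,-0.009,-0.0375,0,-0.6],[0,0,0,0,0,0,-0.6],[0,0,0,0,0,0,-0.6]]'; python3 - <<'E'
from h import *
d=snap('wrist','w3.png')
E
```

```text
clock: 5.18
eef_pos: [0.3701, -0.2999, 0.1412]
orientation: [-2.611, -1.744, 0.0]
force: [0.5, -0.6, -0.5]
finger_gap: 0.0272
grasp_force: 59.3
```

View pics/w3.png

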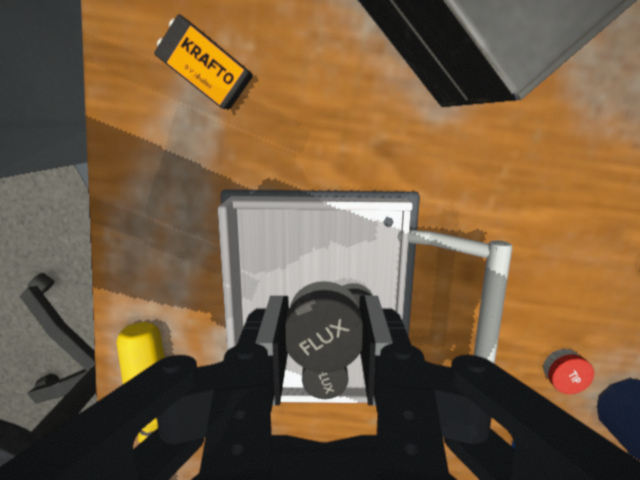

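The left end wall is at row ~208, the fence's inner foot at column ~240, the far edge at column ~404 and the bar's left end at (498,245).

```bash
python3 - <<'E'
from h import *
d=load('w3.png'); Rt=R.from_rotvec(d['s']['orientation']).as_matrix(); p=np.array(d['s']['eef_pos'])
for n,u,v,z in[('endwall foot',320,210,.026),('fence foot',240,240,.026),('fence foot2',242,300,.026),('far',404,240,.026),('far2',403,300,.026),('barend',499,243,.063),('bar mid1',497,270,.063),('bar mid2',488,350,.063),('tinb',350,292,.046)]:
    P=pix(d,u,v,z); print(n,P.round(4),(Rt.T@(P-p)).round(4))
E
```

```text
endwall foot [ 0.3769 -0.2803  0.026 ] [ 0.0206 -0.0011  0.1152]
fence foot [ 0.3239 -0.2789  0.026 ] [ 0.0015 -0.0505  0.1153]
fence foot2 [ 0.3074 -0.316   0.026 ] [-0.039  -0.0517  0.1152]
far [ 0.4176 -0.3176  0.026 ] [0.0017 0.0508 0.1151]
far2 [ 0.4037 -0.3557  0.026 ] [-0.0388  0.0525  0.1151]
barend [ 0.4601 -0.3249  0.063 ] [0.0113 0.0928 0.0781]
bar mid1 [ 0.4551 -0.3391  0.063 ] [-0.0038  0.0937  0.0781]
bar mid2 [ 0.4375 -0.3844  0.063 ] [-0.0524  0.0947  0.078 ]
tinb [ 0.3762 -0.3286  0.046 ] [-0.0243  0.0167  0.0951]
```

```bash
python3 -m crank '[[0,0,0,0,0.0015,0.03,-0.6],[0,0,0,0,0,0.03,-0.6],[0,0,0,0,0,0.018,-0.6],[0,0,0,0,0,0.008,-0.6],[0,0,0,0,0,0.003,-0.6],[0,0,0,0,0,0.001,-0.6],[0,0,0,0,0,0,-0.6]]'
```

```text
clock: 6.1
eef_pos: [0.3723, -0.3013, 0.0531]
orientation: [2.611, 1.744, 0.0]
force: [0.3, 0.5, -0.2]
finger_gap: 0.0268
grasp_force: 59.3
```

```bash
python3 -m crank '[[0,0,0,0,0,0.001,-0.6],[0,0,0,0,0,0.001,-0.6],[0,0,0,0,0,0,-0.6]]'
```

```text
clock: 6.48
eef_pos: [0.3717, -0.3008, 0.0503]
orientation: [-2.612, -1.745, 0.0]
force: [-0.2, 0.4, -0.3]
finger_gap: 0.0272
grasp_force: 59.3
```

```bash
python3 -m crank '[[0,0,0,0,0,0.001,-0.6],[0,0,0,0,0,0,-0.6]]'; python3 -m crank '[[0,0,0,0,0,0,-0.25],[0,0,0,0,0,0,-0.15],[0,0,0,0,0,0,0],[0,0,0,0,0,0,0],[0,0,0,0,0,0,0],[0,0,0,0,0,-0.01,0],[0,0,0,0,0,-0.02,0],[0,0,0,0,0,-0.03,0],[0,0,0,0,0,-0.03,0],[0,0,0,0,0,0,0]]'; python3 - <<'E'
from h import *
d=snap('wrist','w4.png')
E
```

```text
clock: 6.72
eef_pos: [0.3721, -0.3011, 0.05]
orientation: [2.612, 1.745, 0.0]
force: [-3.0, 1.2, 5.7]
finger_gap: 0.0274
grasp_force: 59.7
clock: 7.98
eef_pos: [0.3734, -0.3024, 0.1429]
orientation: [2.607, 1.741, 0.002]
force: [0.3, -0.9, 0.3]
finger_gap: 0.0424
grasp_force: 0.0
```

View pics/w4.png

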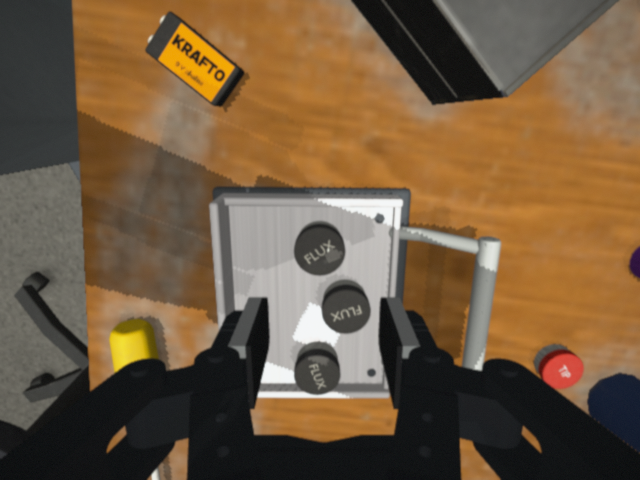

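The tray now holds three upright tins at (320,249), (346,307) and (317,369), C in the left place. Next the bar.

```bash
python3 -m crank '[[0,0,0,-0.011,0.023,0,-0.3],[0,0,0,-0.01,0.023,0,-0.3],[0,0,0,-0.01,0.023,0,-0.3],[0,0,0,-0.01,0.022,0,-0.3],[0,0,0,0,0,0.02,-0.3],[0,0,0,0,0,0,-0.3],[0,0,0,0,0,0,-0.3]]'; python3 - <<'E'
from h import *
d=snap('wrist','w5.png'); s=d['s']; Rt=R.from_rotvec(s['orientation']).as_matrix()
print(Rt.T@(np.array([.441,-.374,.057])-s['eef_pos']))
E
```

```text
clock: 8.9
eef_pos: [0.4391, -0.3724, 0.118]
orientation: [-2.61, -1.744, 0.001]
force: [0.1, 0.5, 0.9]
finger_gap: 0.03
grasp_force: 0.0
[-0.00083656  0.00250706  0.06098408]
```

View pics/w5.png

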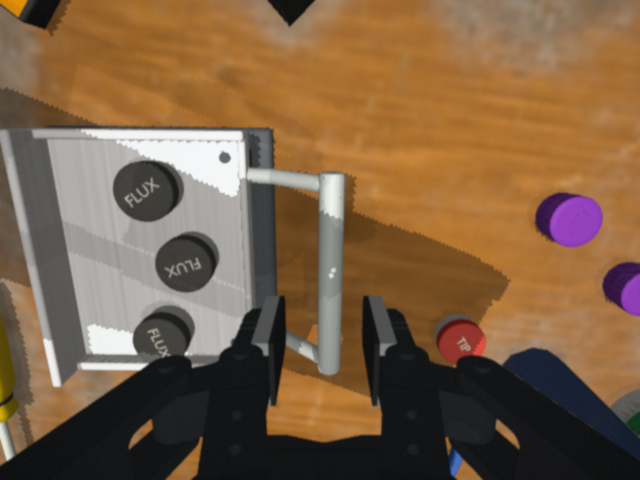

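The bar spans (331,172)–(329,374), roughly 3 mm to the right of the jaw centre line. I'll correct for that and descend.

```bash
python3 -m crank '[[0,0,0,-0.001,0.003,0.02,-0.3],[0,0,0,0,0,0.02,-0.3],[0,0,0,0,0,0.015,-0.3],[0,0,0,0,0,0.006,-0.3],[0,0,0,0,0,0,-0.3],[0,0,0,0,0,0,-0.3]]'; python3 -m crank '[[0,0,0,0,0,0,-0.5],[0,0,0,0,0,0,-0.65],[0,0,0,0,0,0,-1],[0,0,0,0,0,0,-1],[0,0,0,0,0,0,-1],[0,0,0,0,0,0,-1]]'
```

```text
clock: 9.7
eef_pos: [0.443, -0.3761, 0.059]
orientation: [2.611, 1.744, 0.0]
force: [-0.5, -0.8, 0.6]
finger_gap: 0.0298
grasp_force: 0.0
clock: 10.45
eef_pos: [0.4412, -0.3752, 0.0589]
orientation: [-2.61, -1.743, 0.003]
force: [-7.2, 2.7, 6.4]
finger_gap: 0.0099
grasp_force: 58.5
```

```bash
python3 -m crank '[[0,0,0,0,-0.0037,-0.0075,-1],[0,0,0,0,-0.0022,-0.0075,-1],[0,0,0,0,-0.003,-0.0072,-1],[0,0,0,0,-0.003,-0.0072,-1]]';python3 -m crank '[[0,0,0,0,-0.0037,-0.0069,-1],[0,0,0,0,-0.0037,-0.0069,-1],[0,0,0,0,-0.0043,-0.0065,-1],[0,0,0,0,-0.0043,-0.0065,-1],[0,0,0,0,-0.005,-0.006,-1],[0,0,0,0,-0.005,-0.006,-1],[0,0,0,0,0,0,-1],[0,0,0,0,0,0,-1]]'; python3 - <<'E'
from h import *
d=snap('wrist','w6.png'); e=snap('side','s6.png')
c=np.zeros((480,800,3),np.uint8); c[:,:400]=d['img'][:,:400]; c[:,400:]=cv2.resize(e['img'][180:400,280:463],(400,480)); cv2.imwrite('pics/m6.png',c[:,:,::-1])
E
```

```text
clock: 10.95
eef_pos: [0.432, -0.3712, 0.0885]
orientation: [2.611, 1.744, 0.001]
force: [4.2, -1.2, -3.9]
finger_gap: 0.0099
grasp_force: 58.2
clock: 11.95
eef_pos: [0.4088, -0.3614, 0.1285]
orientation: [2.61, 1.743, 0.003]
force: [6.3, 0.8, 2.6]
finger_gap: 0.0099
grasp_force: 59.4
```

View pics/m6.png

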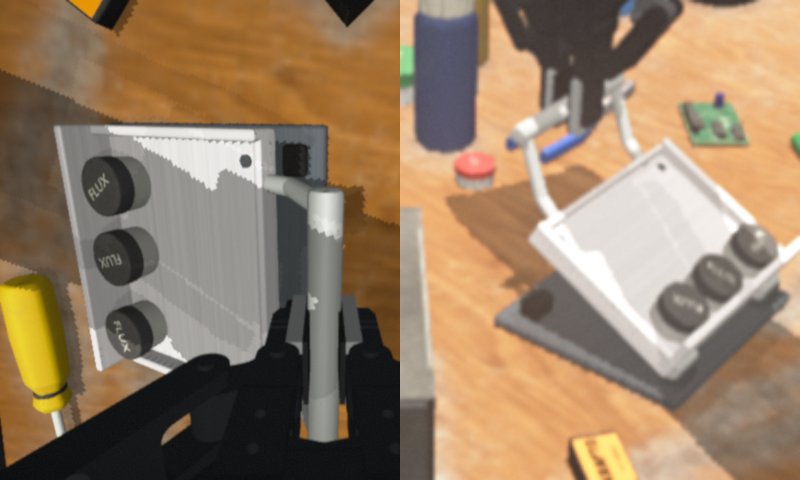

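All three tins stand in a row against the fence. I'll lower along the reverse path.

```bash
python3 -m crank '[[0,0,0,0,0.005,0.006,-1],[0,0,0,0,0.005,0.006,-1],[0,0,0,0,0.0043,0.0065,-1],[0,0,0,0,0.0043,0.0065,-1],[0,0,0,0,0.0037,0.0069,-1],[0,0,0,0,0.0037,0.0069,-1]]'; python3 -m crank '[[0,0,0,0,0.003,0.0072,-1],[0,0,0,0,0.003,0.0072,-1],[0,0,0,0,0.0022,0.006,-1],[0,0,0,0,0.0012,0.004,-1],[0,0,0,0,0.0005,0.003,-1],[0,0,0,0,0,0.0012,-1],[0,0,0,0,0,0.0004,-1],[0,0,0,0,0,0,-1],[0,0,0,0,0,0,-1]]'
```

```text
clock: 12.8
eef_pos: [0.4322, -0.3714, 0.0882]
orientation: [2.612, 1.745, 0.0]
force: [4.2, 0.0, 4.7]
finger_gap: 0.0099
grasp_force: 61.2
clock: 13.92
eef_pos: [0.441, -0.3752, 0.0592]
orientation: [2.612, 1.744, 0.0]
force: [5.5, -0.9, 4.3]
finger_gap: 0.0097
grasp_force: 63.0
```

```bash
python3 -m crank '[[0,0,0,0,0,0.0003,-0.7],[0,0,0,0,0,0,-0.5],[0,0,0,0,0,0,-0.3],[0,0,0,0,0,0,-0.3],[0,0,0,0,0,0,-0.3],[0,0,0,0,0,-0.01,-0.3],[0,0,0,0,0,-0.03,-0.3],[0,0,0,0,0,-0.04,-0.3],[0,0,0,0,0,-0.02,-0.3],[0,0,0,0,0,0,-0.3]]'; python3 - <<'E'
from h import *
d=snap('wrist','w7.png'); e=snap('side','s7.png')
c=np.zeros((480,800,3),np.uint8); c[:,:400]=d['img'][:,:400]; c[:,400:]=cv2.resize(e['img'][180:400,280:463],(400,480)); cv2.imwrite('pics/m7.png',c[:,:,::-1])
E
```

```text
clock: 15.18
eef_pos: [0.4416, -0.3757, 0.1607]
orientation: [2.609, 1.743, 0.001]
force: [-0.3, 0.5, -0.7]
finger_gap: 0.03
grasp_force: 0.0
```

View pics/m7.png

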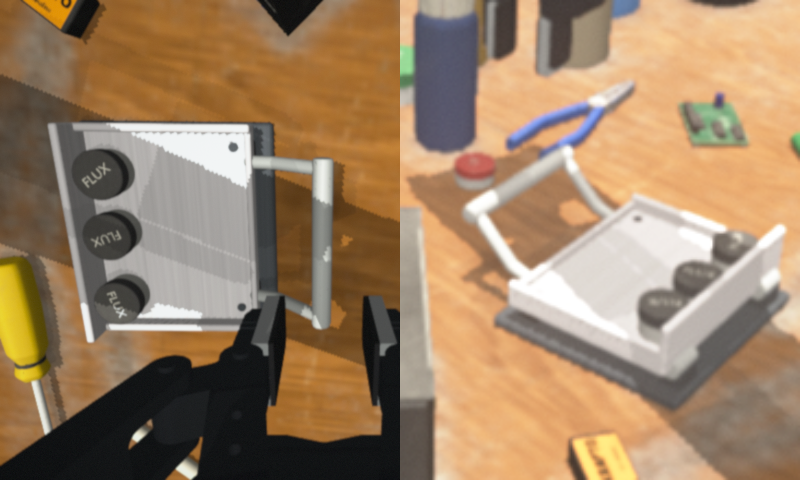

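The tray is flat and released, with the three tins upright in a row against the fence and the gripper clear.

```bash
python3 -c "
from plant import env
print(env.sign_off())"
```

```text
the job is handed in; nothing more can be done
None
```

The job is done and handed in at about 15 s: the third tin was set in the tray's left place, the tray was lifted so all three slid into one upright row against the fence, then it was lowered flat and released with the gripper clear.

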